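# Load the venting box and set its cover

## Task

Lift the vial carrier by its handle and set it down gently, upright, on the floor of the open venting box. Then fold the box's black cover down until it lies parallel with the dark steel setting arm on the end of the box, and leave it standing there; never let the cover go shut, do not shift the setting arm, and leave the tip box, the wash bottle and the jar where they stand.

Things in the scene. Friction and masses are not known exactly. Their poses are not given: they have to be found in the camera images.
- box: White open-topped sheet-metal box, fixed to the bench, 200 x 200 mm outside and 100 mm high, walls and floor 6 mm thick (inside 188 x 188 mm). Origin at the centre of its underside, x along the hinge, z up. The cover is hinged along the top of its +y wall (left as seen from the robot); the setting arm is on its +x end.
- box_in (a point): Centre of the box's inner floor, 6 mm above the bench; same axes as the box.
- hinge (a point): Middle of the hinge line of the cover, at box frame (0, 100, 100) mm; the line runs along the box's x axis. Same axes as the box.
- cover (a joint): Angle (rad) of the black cover, a flat rigid panel 200 mm along the hinge, 200 mm from hinge line to free edge and 8 mm thick: 0 = shut, lying level on the box towards -y; 1.57 = standing upright; grows as it opens, up to 2.1 (leaning out to +y). It starts open at 1.75 to 2.0. The hinge is stiff (0.5 N m): the cover stays where it is left.
- cover_edge (a point): Middle of the free edge of the cover, at half its thickness, 200 mm from the hinge line. Its axes turn with the cover: x along the hinge, y from the free edge towards the hinge, z the normal of the cover's outer face (up when shut).
- setting (a joint): Angle (rad) of the setting arm, counted as for the cover: 0 = level towards -y, 1.57 = upright. Between 0.7 and 1.15. A dark steel flat bar 170 mm long, 16 mm wide, 6 mm thick, turning on a dark hub on the hinge line, in a plane 12 mm beyond the box's +x end (box x = 112 mm). It does not touch the cover and shows the angle the cover must be given. Its hub is very stiff.
- setting_tip (a point): Free end of the setting arm, 170 mm from the hinge line. Axes turn with the arm as those of cover_edge do with the cover.
- carrier: Grey vial carrier, loose, about 0.25 kg: base plate 120 x 60 x 14 mm, two capped clear vials (26 mm over the caps, tops at 62 mm) near each end at x = +-44, y = +-14.5 mm, and in the middle an upright handle plate 36 mm long in x, 12 mm thick in y, its top at 85 mm. Origin at the centre of the underside, x along the base, z up.
- tip_box: Closed pipette tip box, white below and blue above, 120 x 85 x 75 mm, loose bystander. Origin at the centre of its underside.
- wash_bottle: White wash bottle, 64 mm diameter, 203 mm high with its bent spout along +x, loose bystander. Origin at the centre of its underside.
- jar: White lidded jar, 68 mm diameter, 100 mm high, loose bystander. Origin at the centre of its underside.
Not all that is in view belongs to the job. What is shaped like the carrier but green or yellow is not meant.

How it is judged:
By the outcome, as a careful person would: the job done as asked, in the order asked, and still so for the second after the job is handed in, with the robot touching nothing.
It also fails if it takes over 64 s, if anything falls off the work surface, if the arm or the gripper's body presses on something with over 40 N, if the wrist force passes 120 N, or if a joint passes its speed limit or range.

## Robot

A 6-joint arm with a two-finger parallel gripper is mounted at the origin on the work surface. World frame = base frame: x ahead of the robot, y to its left, z up, the work surface at z = 0. Lengths are in mm, angles in rad, forces in N, time in s.
With the tool pointing down it reaches from about 275 to 1000 mm from the base axis. Payload 8.4 kg.
Tool frame: the origin (TCP) lies at the very end of the fingers, on their centre line; the grasp point (between the pads) lies 19 mm behind it; z points along the fingers, y is the line along which they close (so a half turn about z gives the same grasp; the last joint's range is limited). The gripper opens to 85 mm and grips with 20 to 120 N. Pads are 22 mm wide; open, the fingers measure 114 mm over their backs; the gripper's body (76 mm by 85 mm) begins 54 mm behind the grasp point. The pads swing forward as they close: fully open they stand 13 mm farther back than shut.
Start: joints at [-0.002, 0.353, 1.633, -0, 1.155, -0.002], TCP at [625.002, -0, 231.281] pointing down, gripper open.
Joint ranges: [-2.63, 2.63], [-0.92, 2.1], [0.06, 2.66], [-1.3, 4.44], [0, 2.69], [-3.02, 3.02]. Speed limits (rad/s): [2.22, 2.22, 2.79, 3.14, 3.14, 3.14].

## Interface

Orientations are given as [roll, pitch, yaw] about the fixed x, y, z axes, in that order (R = Rz(yaw) Ry(pitch) Rx(roll)).
In Python, from rig import telemetry, imaging, r gives the robot as it stands. The module is installed in compiled form; this text tells all that it offers.
- The arm moves only by the tool step_arm, never from a script. Its argument "moves" is a list of rows, each a list of 3 entries, a list of its own where there are three numbers: the turn, a rotation vector about the tool's x, y, z scaled (see below), then the shift along the tool's x, y, z scaled (see below), then the opening, from -1 (shut) to 1 (fully open). A call has 1 to 8 rows; each row is the pose to reach, as a shift and turn from the pose commanded when the call began, along the tool's axes at that moment; what a row does not reach only later rows make up. The controller multiplies each number of a shift by 200 mm and each number of a turn by 45 degrees. A row lasts 1/10 s, in which the tool goes at most 50 mm and 8.59 degrees, less where a joint would pass 70% of its speed; a pose out of reach is approached as far as the arm can. A call with a number of a shift or a turn outside -1 to 1 is refused whole. A call with a gripper value outside its range is refused whole. The fingers move at their own pace and stop on an object; "squeeze" is the grip in N (left out, the last holds). Time passes only in rows, so rows that repeat a pose let the fingers close. It gives the time, the measured TCP pose, the force, the opening and the grip force at its end, in the units of the state.
- telemetry.sense(): the state, without advancing time (a new reading comes with each control period).
- imaging.grab_frame(name): name is "scene" or "side" or "wrist"; returns the picture (384x512x3 uint8, red, green, blue); there is no depth.
- imaging.calibration(name): a dict with "fx", "fy", "cx", "cy" (pixels), "cam_to_world" (4x4, takes a point from camera to world coordinates). Camera axes: x right, y up, looking along -z (the intrinsics and any distortion apply to the point x, -y, -z); pixel columns grow to the right and rows downward; lengths in mm; the calibration is good to about 2 mm. The wrist camera is an equidistant fisheye: a pixel r from the principal point sees the ray r / f radians off the axis. A picture is of the moment at which its call begins: read the wrist's pose just before it. calibration takes no time and is no camera call; for the wrist camera it gives the pose at the moment of the call.
- r.sign_off(): hands the job in; it is judged then, once.
Trained networks look in the newest picture that a camera, given by its name, has taken for a name from the list of things; names that differ only in an ending like _2 or _b are one class to them, and where a whole thing is asked for, a point or a joint stands for the part that bears it (a point fixed in the world has none). Each returns a list of dicts, best first, with "conf" (0 to 1); they miss things now and then, are a little off and sometimes report something else, mostly with a low value. They report only what shows in the picture. A call takes as long as a camera call. They do not tell look-alikes from the thing itself.
- imaging.recognise(camera, name): "extent" ([left, top, width, height] in pixels, round what is visible of it).
- imaging.mark_of(camera, name): "xy" ([column, row] in pixels: a listed point, or the origin of a listed thing).
The state is a dict: "clock": time; "qpos": joint angles; "qvel": joint speeds; "joint_efforts": joint torques, N m; "eef_pos": TCP position; "tcp_rot": TCP orientation; "contact_force": force on the tool from outside, world axes, zero at the start; "wrist_torque": the same for the moment, N m; "opening": opening from 0.0 (shut) to 1.0 (fully open); "grasp_force": force on a finger pad.
Only numpy, scipy, OpenCV 4.12 (cv2) and the standard library are available. Lean on these libraries where they do the work, as an engineer would, in place of code of your own. Each camera call takes 0.05 s, during which the arm holds its last target. There are 200 camera calls.

## Working session

There is one attempt and no reset: what is moved stays moved. The work goes in short steps, Python scripts to look and compute and a tool call to move; the robot and the scene stay as the last step left them, time stands still between calls to the robot, and variables do not carry over. Pictures are saved under pics/ and viewed, at most 10 in all, crops included, and the job is handed in when it is done.

Besides the shell and the picture viewer there is one more tool, called after "Request:" as name([rows], argument=value, ...), one row to a line, values as JSON. step_arm: Moves the arm, as the interface text tells. Its arguments: {"type":"object","properties":{"moves":{"type":"array"},"squeeze":{"type":"number"}},"required":["moves"]}

```bash
mkdir -p pics
cat > h.py <<'E'
import numpy as np, cv2
from rig import telemetry, imaging, r
def snap(c,fn=None):
    im=np.array(imaging.grab_frame(c)); 
    if fn: cv2.imwrite('pics/'+fn,im[:,:,::-1])
    return im
def ray(cal,px):
    x=(px[0]-cal['cx'])/cal['fx'];y=(px[1]-cal['cy'])/cal['fy']
    T=np.array(cal['cam_to_world']);d=T[:3,:3]@np.array([x,-y,-1.]);return T[:3,3],d/np.linalg.norm(d)
def atz(cal,px,z):
    o,d=ray(cal,px);return o+d*(z-o[2])/d[2]
def tri(rs):
    A=0;b=0
    for o,d in rs:
        P=np.eye(3)-np.outer(d,d);A=A+P;b=b+P@o
    return np.linalg.solve(A,b)
def proj(cal,p):
    T=np.array(cal['cam_to_world']);q=T[:3,:3].T@(np.asarray(p,float)-T[:3,3]);return np.array([cal['cx']+cal['fx']*q[0]/-q[2],cal['cy']-cal['fy']*q[1]/-q[2]])
E
python3 - <<'E'
from h import *
a=snap('scene','s0.png');b=snap('side','d0.png')
for c in('scene','side'):
    cal=imaging.calibration(c);print(c,{k:(np.round(v,3).tolist()) for k,v in cal.items()})
    for n in['box','box_in','hinge','cover_edge','setting_tip','carrier','tip_box','wash_bottle','jar']:
        print(n,[(np.round(d['xy']).tolist(),round(d['conf'],2)) for d in imaging.mark_of(c,n)[:4]])
cv2.imwrite('pics/both.png',cv2.resize(np.hstack([a,b])[:,:,::-1],(800,300)))
print(telemetry.sense())
E
```

```text
scene {'fx': 358.052, 'fy': 358.052, 'cx': 257.894, 'cy': 193.503, 'cam_to_world': [[0.364, -0.683, 0.633, 1078.995], [0.931, 0.263, -0.252, -207.797], [0.005, 0.682, 0.732, 682.551], [0.0, 0.0, 0.0, 1.0]]}
box [([326.0, 195.0], 0.59)]
box_in [([330.0, 191.0], 0.75)]
hinge [([370.0, 157.0], 0.66), ([235.0, 298.0], 0.61)]
cover_edge [([410.0, 80.0], 0.73)]
setting_tip [([372.0, 157.0], 0.72)]
carrier [([244.0, 177.0], 0.86), ([187.0, 197.0], 0.82), ([214.0, 244.0], 0.78)]
tip_box [([134.0, 262.0], 0.81)]
wash_bottle []
jar [([126.0, 191.0], 0.6)]
side {'fx': 413.827, 'fy': 413.827, 'cx': 249.95, 'cy': 194.196, 'cam_to_world': [[0.67, 0.402, -0.624, -40.976], [-0.742, 0.354, -0.569, -562.171], [-0.007, 0.845, 0.535, 640.963], [0.0, 0.0, 0.0, 1.0]]}
box [([194.0, 207.0], 0.93)]
box_in [([196.0, 203.0], 0.95)]
hinge [([166.0, 163.0], 0.56)]
cover_edge [([141.0, 91.0], 0.65), ([359.0, 294.0], 0.48)]
setting_tip [([219.0, 116.0], 0.56)]
carrier [([200.0, 263.0], 0.87), ([299.0, 250.0], 0.79), ([256.0, 285.0], 0.59)]
tip_box [([356.0, 292.0], 0.75)]
wash_bottle [([331.0, 217.0], 0.85)]
jar [([283.0, 354.0], 0.64)]
{'clock': 1.0, 'qpos': array([-2.40231052e-03,  3.52982565e-01,  1.63338640e+00, -5.35600132e-06,
        1.15523111e+00, -2.40380135e-03]), 'qvel': array([1.46828800e-03, 3.76484252e-06, 5.33588578e-04, 5.18176212e-04,
       1.89339027e-04, 7.79991320e-04]), 'joint_efforts': array([ 1.70836163e-03, -6.05172586e+01, -3.42439449e+01,  6.51097412e-05,
        1.21968576e-03,  1.55939637e-05]), 'eef_pos': array([ 6.25000831e+02, -3.12391607e-03,  2.31297693e+02]), 'tcp_rot': array([-3.14158522e+00,  4.88226839e-06,  1.57079998e+00]), 'contact_force': array([ 0.19046585,  0.06576625, -0.13782087]), 'wrist_torque': array([-0.01237496, -0.0280976 , -0.00466956]), 'grasp_force': 0.0, 'opening': 0.998423309456638}
```

View pics/s0.png

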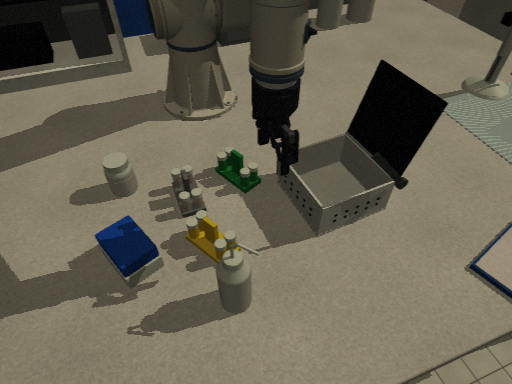

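View pics/d0.png

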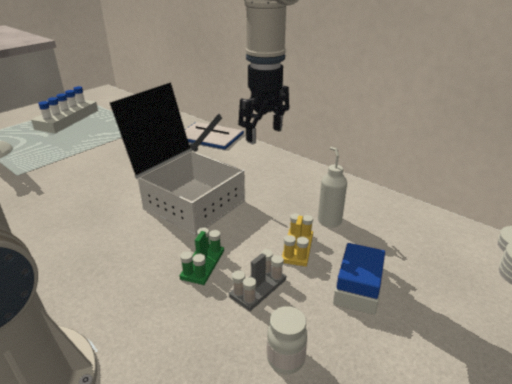

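Three carrier-shaped things: green at scene (240,172) / side (202,260), grey at (187,197) / (256,285), yellow at (212,240) / (299,248). The grey one fits the description; the box has its cover open, and the setting arm runs in side from the hub at (192,148) to (219,116). I'll confirm with an enlarged crop and compute positions.

Run:
```python
from h import *
s=cv2.imread('pics/s0.png');d=cv2.imread('pics/d0.png')
def crop(im,x,y,w,h,k): return cv2.resize(im[y:y+h,x:x+w],None,fx=k,fy=k,interpolation=cv2.INTER_CUBIC)
A=crop(s,155,155,66,66,4.5454545); B=crop(d,225,245,66,66,4.5454545)
C=crop(s,270,60,175,175,300/175); D=crop(d,105,80,150,150,2)
E=crop(d,185,105,50,50,6)
cv2.imwrite('pics/crop.png',np.vstack([np.hstack([A[:300,:300],B[:300,:300]]),np.hstack([D[:300,:300],E])]))
cs,cd=imaging.calibration('scene'),imaging.calibration('side')
T=lambda a,b:tri([ray(cs,a),ray(cd,b)]).round(1)
print('box_in',T((330,191),(196,203)),'hinge',T((370,157),(166,163)),'edge',T((410,80),(141,91)))
print('carrier',T((187,197),(256,285)),'box',T((326,195),(194,207)))
print('z6',atz(cs,(330,191),6),atz(cd,(196,203),6),'car0',atz(cs,(187,197),0),atz(cd,(256,285),0))
print('others',atz(cs,(244,177),0),atz(cd,(299,250),0),atz(cd,(356,292),0),atz(cd,(331,217),0),atz(cd,(283,354),0))
```

```text
box_in [561.7 193.7  12.9] hinge [557.3 297.8  98.2] edge [547.6 351.8 292.4]
carrier [ 438.7 -144.8    7.9] box [555.9 191.2  -0.9]
z6 [552.36450039 203.86382726   6.        ] [566.38867727 193.93705441   6.        ] car0 [ 433.6490119  -147.58084588    0.        ] [ 444.56683348 -135.30937799    0.        ]
others [417.13812781  14.58026345   0.        ] [ 599.46577955 -135.39209429    0.        ] [ 568.95253202 -305.81797009    0.        ] [ 764.89651911 -118.54544624    0.        ] [ 347.73359382 -285.1873054     0.        ]
```

View pics/crop.png

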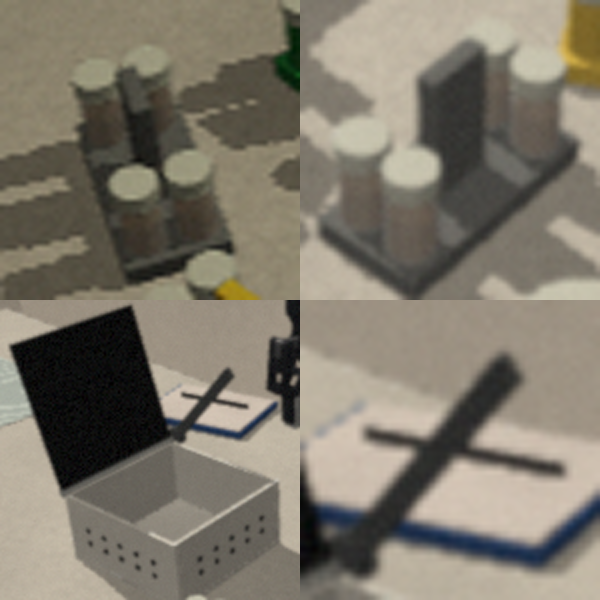

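The crop confirms the grey carrier, with cap tops clear in both views (scene, caps at (177,171), (187,168), (185,195), (197,192)); the arm tip is at side (220,115). Next comes one enlarged scene view of the box, then a pose fit.

Run:
```python
from h import *
s=cv2.imread('pics/s0.png')
cv2.imwrite('pics/crop2.png',cv2.resize(s[60:235,270:445],None,fx=600/175,fy=600/175,interpolation=cv2.INTER_CUBIC))
from scipy.optimize import least_squares
cs,cd=imaging.calibration('scene'),imaging.calibration('side')
S=[(176.6,171.5),(187.3,168.2),(184.7,195.3),(196.8,192)]
D=[(238.6,275.4),(249.2,282),(277.8,260),(267.9,253.4)]
a=[atz(cs,p,62) for p in S];b=[atz(cd,p,62) for p in D]
print(np.round(a,1).tolist());print(np.round(b,1).tolist())
print(np.mean(a,0),np.mean(b,0))
print('corners z0',[atz(cd,p,z).round(1) for p,z in[((229.4,292),14),((249.6,308.8),0),((286.2,276),14)]])
cw=imaging.calibration('wrist');print({k:np.round(v,3).tolist() for k,v in cw.items()})
```

```text
[[398.0, -156.7, 62.0], [395.7, -128.8, 62.0], [485.0, -156.8, 62.0], [484.9, -127.5, 62.0]]
[[394.5, -133.1, 62.0], [394.9, -161.3, 62.0], [482.2, -162.8, 62.0], [484.6, -133.8, 62.0]]
[ 440.90555507 -142.4417762    62.        ] [ 439.02096371 -147.73146615   62.        ]
corners z0 [array([ 382.5, -116.9,   14. ]), array([ 386.1, -169.6,    0. ]), array([ 497.4, -175.5,   14. ])]
{'fx': 297.319, 'fy': 297.319, 'cx': 258.396, 'cy': 195.536, 'cam_to_world': [[1.0, -0.001, -0.0, 623.623], [0.001, 0.964, 0.265, 65.76], [0.0, -0.265, 0.964, 373.906], [0.0, 0.0, 0.0, 1.0]]}
```

View pics/crop2.png

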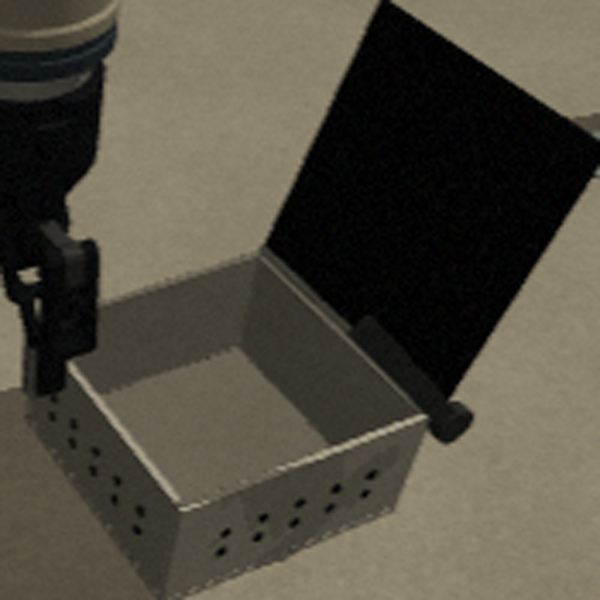

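```bash
cat > fit.py <<'E'
from h import *
from scipy.optimize import least_squares
cals={c:imaging.calibration(c) for c in('scene','side')}
def Rz(a): c,s=np.cos(a),np.sin(a);return np.array([[c,-s,0],[s,c,0],[0,0,1]])
def pt(p,k):
    x,y,a,tc,ts=p[:5]
    if k[0]=='b': q=k[1]
    elif k[0]=='c': q=(k[1],100-200*np.cos(tc),100+200*np.sin(tc))
    elif k[0]=='s': q=(112,100-k[1]*np.cos(ts),100+k[1]*np.sin(ts))
    return Rz(a)@np.array(q,float)+[x,y,0]
def res(p,obs):
    o=[]
    for c,k,px,w in obs:
        i=5 if c=='scene' else 7
        o+=list((proj(cals[c],pt(p,k))+p[i:i+2]-px)*w)
    return np.array(o+list(np.array(p[5:9])/2))
def fit(obs):
    s=least_squares(res,[560,195,0,1.9,.9,0,0,0,0],args=(obs,),loss='soft_l1');return s.x,res(s.x,obs)
B=[('scene',('b',(100,-100,100)),(323.4,208.2),1),('scene',('b',(100,100,100)),(394.8,181.9),1),('scene',('b',(-100,100,100)),(346.4,132.9),1),
('scene',('b',(100,-100,0)),(316.7,234.4),1),('scene',('b',(100,100,0)),(384.3,210.2),1),
('side',('b',(-100,100,100)),(136,176),1),('side',('b',(-100,-100,100)),(194,201),1),('side',('b',(100,-100,100)),(245,170),1),('side',('b',(-100,100,0)),(143.5,207.5),1)]
S=[('side',('s',170),(220.3,115.3),1),('side',('s',0),(193.7,145.8),1),('scene',('s',170),(376.5,153.3),1),('scene',('s',0),(401.8,182.5),1)]
C=[('scene',('c',-100),(382.3,60),1),('scene',('c',100),(445,101),.5),('side',('c',-100),(110,102.5),1),('side',('c',100),(171.5,82.5),1)]
E
python3 - <<'E'
from fit import *
p,rs=fit(B+S+C);print(np.round(p,3));print(np.round(rs[:-4].reshape(-1,2),1).tolist())
E
```

```text
[ 5.59833e+02  2.00774e+02  7.10000e-02  1.85900e+00  8.78000e-01
 -5.91000e-01 -1.40000e-02  2.08100e+00 -6.02000e-01]
[[-0.4, 0.5], [1.8, -1.2], [-0.3, -0.5], [0.4, 2.1], [0.7, -1.4], [1.4, 0.6], [-2.2, 1.2], [-0.3, -0.5], [-0.4, 0.6], [-0.4, -0.8], [1.0, 2.2], [-0.5, 0.3], [-1.7, 1.5], [-0.2, -1.1], [1.4, 0.9], [0.3, -1.0], [-0.3, -1.1]]
```

Request:
step_arm([
  [[0,0,1],[-0.715,-0.925,0.05],1],
  [[0,0,1],[-0.715,-0.925,0.05],1],
  [[0,0,1],[-0.715,-0.925,0.05],1],
  [[0,0,1],[-0.715,-0.925,0.05],1],
  [[0,0,1],[-0.715,-0.925,0.05],1],
  [[0,0,1],[-0.715,-0.925,0.05],1],
  [[0,0,1],[-0.715,-0.925,0.05],1],
])

```text
clock: 1.7
eef_pos: [439.5, -143.6, 221.6]
tcp_rot: [3.141, -0.0, 0.783]
contact_force: [0.8, -0.7, 0.1]
opening: 1.002
grasp_force: 0.0
```

Request:
step_arm([
  [[0,0,1],[0,0,0],1],
  [[0,0,1],[0,0,0],1],
  [[0,0,1],[0,0,0],1],
  [[0,0,1],[0,0,0],1],
  [[0,0,1],[0,0,0],1],
  [[0,0,1],[0,0,0],1],
  [[0,0,1],[0,0,0],1],
  [[0,0,1],[0,0,0],1],
])

```text
clock: 2.5
eef_pos: [440.5, -142.7, 221.3]
tcp_rot: [3.142, -0.0, 0.003]
contact_force: [-0.0, -0.4, 0.8]
opening: 0.997
grasp_force: 0.0
```

```bash
cat >> h.py <<'E'
def wray(cal,px):
    u=np.array([px[0]-cal['cx'],px[1]-cal['cy']]);rr=np.hypot(*u);th=rr/cal['fx'];u=u/max(rr,1e-9)*np.sin(th)
    T=np.array(cal['cam_to_world']);return T[:3,3],T[:3,:3]@np.array([u[0],-u[1],-np.cos(th)])
def watz(cal,px,z):
    o,d=wray(cal,px);return o+d*(z-o[2])/d[2]
E
python3 - <<'E'
from h import *
s=telemetry.sense();print(s['clock'],s['eef_pos'],s['tcp_rot'],s['qpos'].round(2))
im=snap('wrist','w1.png');cal=imaging.calibration('wrist');print(np.round(cal['cam_to_world'],2).tolist())
print([(d['xy'],d['conf'],watz(cal,d['xy'],0).round(1)) for d in imaging.mark_of('wrist','carrier')])
E
```

```text
2.5 [ 440.46524738 -142.72034695  221.30125298] [ 3.14157647e+00 -1.55735008e-04  3.06505807e-03] [-0.32  0.11  1.98  0.    1.05  1.25]
[[0.0, 0.96, 0.26, 505.66], [-1.0, 0.0, 0.0, -143.54], [0.0, -0.26, 0.96, 363.91], [0.0, 0.0, 0.0, 1.0]]
[([257.9, 171.8], 0.88, array([ 436.8, -143.4,    0. ])), ([151.1, 194.7], 0.79, array([406.9,  -1.9,   0. ])), ([247.5, 43.1], 0.75, array([ 597.1, -130.4,    0. ]))]
```

View pics/w1.png

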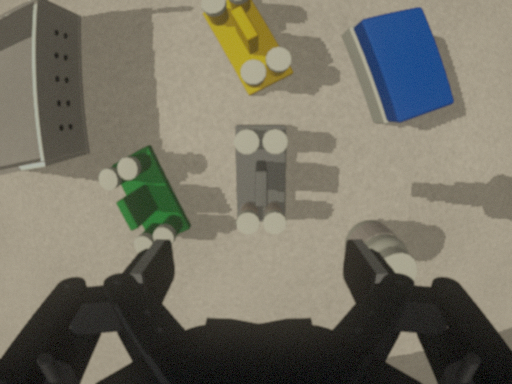

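The wrist view shows the grey carrier lengthwise ahead, caps at (247,141), (275,141), (248,223), (274,222); green is to the left with its nearest corner at (189,228), and the jar is right-rear.

Run:
```python
from h import *
cal=imaging.calibration('wrist')
P=np.array([watz(cal,p,62) for p in[(247,141),(275,141),(248,223),(274.5,222)]]);print(P.round(1).tolist(),P.mean(0))
print('handle',[watz(cal,p,85).round(1) for p in[(260,163),(261,208)]],'green',watz(cal,(189,228),7),watz(cal,(175,235),62))
```

```text
[[480.3, -132.4, 62.0], [480.5, -160.8, 62.0], [392.2, -132.9, 62.0], [393.4, -161.6, 62.0]] [ 436.59919659 -146.91306408   62.        ]
handle [array([ 461.3, -145.5,   85. ]), array([ 416.6, -146.6,   85. ])] green [363.6390967  -53.19952602   7.        ] [376.60917797 -49.97859851  62.        ]
```

Request:
step_arm([
  [[0,0,0],[-0.015,0.015,0.2],1],
  [[0,0,0],[-0.015,0.015,0.4],1],
  [[0,0,0],[-0.015,0.015,0.55],1],
  [[0,0,0],[-0.015,0.015,0.7],1],
  [[0,0,0],[-0.015,0.015,0.8],1],
  [[0,0,0],[-0.015,0.015,0.855],1],
  [[0,0,0],[-0.015,0.015,0.855],1],
])

```text
clock: 3.3
eef_pos: [436.3, -145.7, 49.2]
tcp_rot: [-3.141, 0.002, 0.001]
contact_force: [0.1, 0.5, -0.0]
opening: 0.997
grasp_force: 0.0
```

Request:
step_arm([
  [[0,0,0],[0,0,0],-0.3],
  [[0,0,0],[0,0,0],-0.6],
  [[0,0,0],[0,0,0],-1],
  [[0,0,0],[0,0,0],-1],
  [[0,0,0],[0,0,0],-1],
  [[0,0,0],[0,0,0],-1],
  [[0,0,0],[0,0,0],-1],
  [[0,0,0],[0,0,0],-1],
], squeeze=40)

```text
clock: 4.1
eef_pos: [437.1, -146.0, 50.5]
tcp_rot: [-3.142, -0.0, -0.0]
contact_force: [-0.8, 1.6, 6.3]
opening: 0.135
grasp_force: 44.2
```

Request:
step_arm([
  [[0,0,0],[0,0,-0.05],-1],
  [[0,0,0],[0,0,-0.2],-1],
  [[0,0,0],[0,0,-0.4],-1],
  [[0,0,0],[0,0,-0.6],-1],
  [[0,0,0],[0,0,-0.75],-1],
  [[0,0,0],[0,0,-0.8],-1],
  [[0,0,0],[0,0,-0.8],-1],
])

```text
clock: 4.8
eef_pos: [437.5, -146.2, 211.3]
tcp_rot: [3.141, -0.002, 0.0]
contact_force: [-0.3, -0.7, -4.1]
opening: 0.135
grasp_force: 42.9
```

Run:
```python
from h import *
s=telemetry.sense();print(s['clock'],s['eef_pos'],s['opening'],s['contact_force'],s['wrist_torque'])
a=snap('scene');b=snap('side')
cv2.imwrite('pics/l1.png',np.hstack([cv2.resize(a[80:280,120:320],(400,400)),cv2.resize(b[100:300,150:350],(400,400))])[:,:,::-1])
```

```text
4.8 [ 437.52039799 -146.20734082  211.31834056] 0.1346194963777711 [-0.25160092 -0.66658973 -4.08223192] [-0.02805377 -0.05952839 -0.02083529]
```

View pics/l1.png

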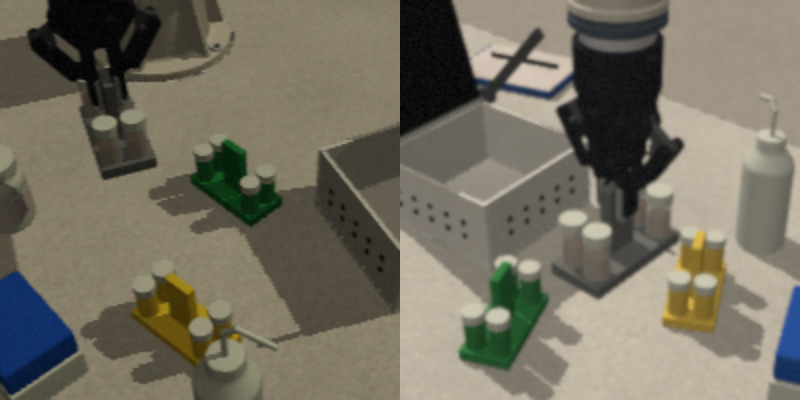

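The carrier hangs level from the handle, the bystanders are untouched. Carrying it over the box now.

Request:
step_arm([
  [[0,0,0],[0.05,-0.15,0],-1],
  [[0,0,0],[0.13,-0.37,0],-1],
  [[0,0,0],[0.22,-0.6,0],-1],
  [[0,0,0],[0.28,-0.78,0],-1],
  [[0,0,0],[0.306,-0.865,0],-1],
])

```text
clock: 5.4
eef_pos: [497.8, 29.8, 207.9]
tcp_rot: [-3.141, 0.003, 0.002]
contact_force: [-1.1, -0.0, -2.2]
opening: 0.132
grasp_force: 42.7
```

Request:
step_arm([
  [[0,0,-0.03],[0.06,-0.18,0],-1],
  [[0,0,-0.06],[0.14,-0.4,0],-1],
  [[0,0,-0.089],[0.22,-0.62,0],-1],
  [[0,0,-0.089],[0.28,-0.8,0],-1],
  [[0,0,-0.089],[0.306,-0.865,0],-1],
  [[0,0,-0.089],[0.306,-0.865,0],-1],
  [[0,0,-0.089],[0.306,-0.865,0],-1],
])

```text
clock: 6.1
eef_pos: [558.2, 199.1, 208.4]
tcp_rot: [3.14, 0.003, 0.07]
contact_force: [-1.0, -0.8, -2.4]
opening: 0.136
grasp_force: 42.8
```

Run:
```python
from h import *
s=telemetry.sense();print(s['clock'],s['eef_pos'],s['tcp_rot'])
w=snap('wrist');a=snap('scene')
cv2.imwrite('pics/l2.png',np.hstack([cv2.resize(w,(480,360)),cv2.resize(a[50:290,260:460],(300,360))])[:,:,::-1])
```

```text
6.1 [558.19233052 199.05342155 208.44287499] [3.14015623 0.00340579 0.07028902]
```

View pics/l2.png

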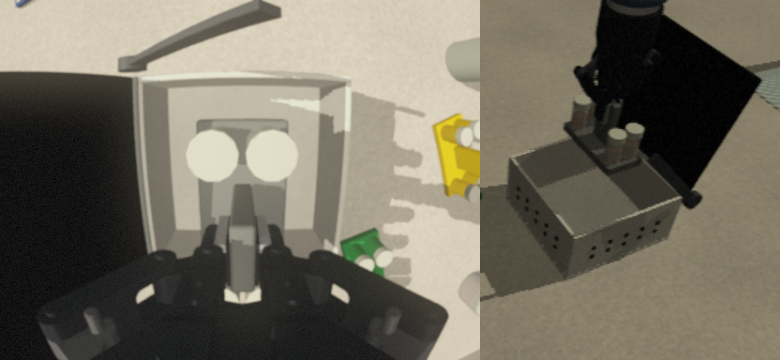

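The carrier hangs square and centred over the open box. Lowering it.

Request:
step_arm([
  [[0,0,0],[0,0,0.15],-1],
  [[0,0,0],[0,0,0.3],-1],
  [[0,0,0],[0,0,0.45],-1],
  [[0,0,0],[0,0,0.58],-1],
  [[0,0,0],[0,0,0.67],-1],
  [[0,0,0],[0,0,0.71],-1],
  [[0,0,0],[0,0,0.725],-1],
  [[0,0,0],[0,0,0.73],-1],
])

```text
clock: 7.0
eef_pos: [559.8, 199.6, 64.8]
tcp_rot: [-3.141, -0.001, 0.069]
contact_force: [0.7, -1.1, -2.5]
opening: 0.135
grasp_force: 42.6
```

Request:
step_arm([
  [[0,0,0],[0,0,0.005],-1],
  [[0,0,0],[0,0,0.01],-1],
  [[0,0,0],[0,0,0.015],-1],
  [[0,0,0],[0,0,0.018],-1],
  [[0,0,0],[0,0,0.018],-1],
])

```text
clock: 7.5
eef_pos: [559.4, 200.0, 60.8]
tcp_rot: [-3.142, -0.0, 0.07]
contact_force: [-0.4, -0.0, -1.1]
opening: 0.132
grasp_force: 42.6
```

Request:
step_arm([
  [[0,0,0],[0,0,0.005],-1],
  [[0,0,0],[0,0,0.01],-1],
  [[0,0,0],[0,0,0.015],-1],
  [[0,0,0],[0,0,0.017],-1],
  [[0,0,0],[0,0,0.017],-1],
])

```text
clock: 8.0
eef_pos: [559.3, 200.0, 57.2]
tcp_rot: [3.142, 0.0, 0.07]
contact_force: [-0.1, -0.5, -2.0]
opening: 0.135
grasp_force: 42.6
```

Request:
step_arm([
  [[0,0,0],[0,0,0.003],-1],
  [[0,0,0],[0,0,0.005],-1],
  [[0,0,0],[0,0,0.008],-1],
  [[0,0,0],[0,0,0.008],-1],
])

```text
clock: 8.4
eef_pos: [559.4, 200.1, 56.6]
tcp_rot: [-3.141, -0.0, 0.07]
contact_force: [-3.8, -0.7, 8.8]
opening: 0.135
grasp_force: 44.4
```

Request:
step_arm([
  [[0,0,0],[0,0,0],-0.6],
  [[0,0,0],[0,0,0],-0.4],
  [[0,0,0],[0,0,0],-0.1],
  [[0,0,0],[0,0,0],0.2],
  [[0,0,0],[0,0,0],0.2],
  [[0,0,0],[0,0,0],0.2],
])

```text
clock: 9.0
eef_pos: [559.4, 200.0, 55.6]
tcp_rot: [3.142, 0.0, 0.07]
contact_force: [-0.5, -0.4, 0.6]
opening: 0.598
grasp_force: 0.0
```

Request:
step_arm([
  [[0,0,0],[0,0,-0.05],0.2],
  [[0,0,0],[0,0,-0.2],0.2],
  [[0,0,0],[0,0,-0.4],0.2],
  [[0,0,0],[0,0,-0.6],0.2],
  [[0,0,0],[0,0,-0.8],0.2],
  [[0,0,0],[0,0,-1],-1],
  [[0,0,0],[0,0,-1],-1],
])

```text
clock: 9.7
eef_pos: [562.2, 201.0, 262.6]
tcp_rot: [-3.139, -0.01, 0.07]
contact_force: [1.2, 0.4, 0.9]
opening: 0.267
grasp_force: 0.0
```

Request:
step_arm([
  [[0,0,0],[0,0,-0.25],-1],
  [[0,0,0],[0,0,-0.5],-1],
  [[0,0,0],[0,-0.25,-0.5],-1],
  [[0,0,0],[0,-0.5,-0.5],-1],
  [[0,0,0],[0,-0.75,-0.5],-1],
  [[0,0,0],[0,-1,-0.5],-1],
  [[0,0,0],[0,-1,-0.5],-1],
])

```text
clock: 10.4
eef_pos: [543.9, 404.9, 354.8]
tcp_rot: [-3.14, 0.001, 0.074]
contact_force: [0.4, -0.3, -0.8]
opening: 0.001
grasp_force: 0.0
```

Run:
```python
from h import *
s=telemetry.sense();print(s['clock'],s['eef_pos'],s['tcp_rot'],s['opening'])
a=snap('scene');b=snap('side')
cv2.imwrite('pics/r1.png',np.hstack([cv2.resize(a[40:260,260:480],(400,400)),cv2.resize(b[50:250,90:290],(400,400))])[:,:,::-1])
```

```text
10.4 [543.85667639 404.88880206 354.83131627] [-3.13985451e+00  9.82108187e-04  7.42406295e-02] 0.001193325798733519
```

View pics/r1.png

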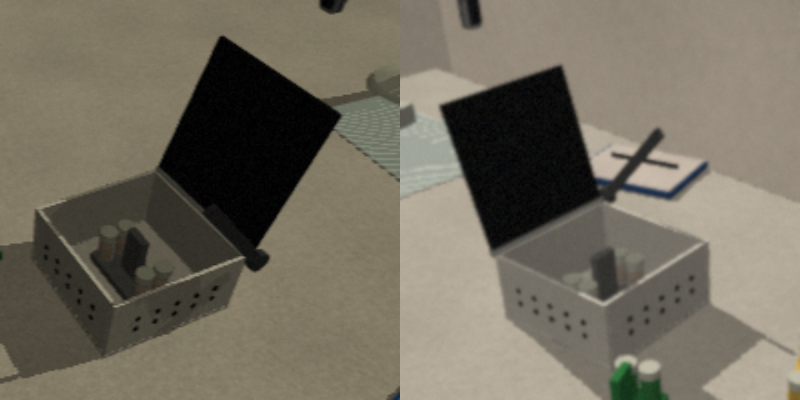

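The carrier stands upright in the box at scene-crop (130,260). The gripper is behind the cover, so I descend there and sweep it down partway.

Request:
step_arm([
  [[0,0,0],[0,0,0.2],-1],
  [[0,0,0],[0,0,0.4],-1],
  [[0,0,0],[0,0,0.5],-1],
  [[0,0,0],[0,0,0.5],-1],
  [[0,0,0],[0,0.1,0.5],-1],
  [[0,0,0],[0,0.2,0.5],-1],
  [[0,0,0],[0,0.3,0.5],-1],
])

```text
clock: 11.2
eef_pos: [551.0, 339.4, 259.8]
tcp_rot: [-3.137, -0.005, 0.069]
contact_force: [-8.0, 6.0, 26.7]
opening: 0.003
grasp_force: 14.2
```

Request:
step_arm([
  [[0,0,0],[0,0.1,0],-1],
  [[0,0,0],[0,0.2,0.03],-1],
  [[0,0,0],[0,0.3,0.07],-1],
  [[0,0,0],[0,0.35,0.07],-1],
  [[0,0,0],[0,0.4,0.07],-1],
  [[0,0,0],[0,0.4,0.07],-1],
])

```text
clock: 11.8
eef_pos: [556.1, 257.6, 243.7]
tcp_rot: [-3.141, -0.003, 0.068]
contact_force: [1.9, -2.1, 8.2]
opening: 0.003
grasp_force: 0.2
```

Run:
```python
from h import *
s=telemetry.sense();print(s['clock'],s['eef_pos'],s['tcp_rot'],s['contact_force'])
a=snap('scene');b=snap('side')
cv2.imwrite('pics/r2.png',np.hstack([cv2.resize(a[40:260,260:480],(400,400)),cv2.resize(b[50:250,90:290],(400,400))])[:,:,::-1])
```

```text
11.8 [556.06129091 257.5713382  243.71770941] [-3.14118112e+00 -2.80138007e-03  6.77565088e-02] [ 1.85221811 -2.06966687  8.20013709]
```

View pics/r2.png

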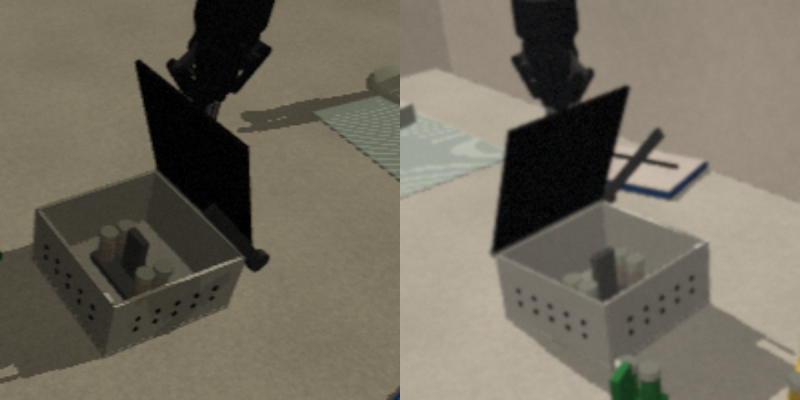

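The cover now stands at about 1.2 rad with the fingertips behind it, and the setting arm is clear in the side view. I'll measure both angles by edge fitting.

```bash
cat > meas.py <<'E'
from fit import *
# model lines: (kind, end a, end b, mode) ; mode 'e' = step edge, 'd' = dark ridge centre
L={'scene':[('b',(100,-95,100),(100,95,100),'e'),('b',(100,-95,0),(100,95,0),'e'),('c',-100,0,'e'),('c',100,0,'e'),('f',0,0,'e')],
   'side':[('b',(-95,-100,100),(95,-100,100),'e'),('b',(-100,-95,100),(-100,95,100),'e'),('b',(-100,-95,0),(-100,95,0),'e'),('c',-100,0,'e'),('f',0,0,'e'),('s',0,0,'d')]}
def seg(p,l,t):
    if l[0]=='b': q=np.array(l[1])*(1-t)+np.array(l[2])*t
    elif l[0]=='c': r_=70+125*t; q=(l[1],100-r_*np.cos(p[3]),100+r_*np.sin(p[3]))
    elif l[0]=='f': q=(-95+190*t,100-200*np.cos(p[3]),100+200*np.sin(p[3]))
    else: r_=45+115*t; q=(112,100-r_*np.cos(p[4]),100+r_*np.sin(p[4]))
    return Rz(p[2])@np.array(q,float)+[p[0],p[1],0]
def measure(ims,p,its=8,W=6.,skip=()):
    ts=np.linspace(.03,.97,40);g={c:cv2.GaussianBlur(cv2.cvtColor(im,cv2.COLOR_RGB2GRAY).astype(np.float32),(0,0),.7) for c,im in ims.items()}
    for it in range(its):
        obs=[];w=max(3.,W*(1-it/its));n=np.arange(-w,w+.01,.25)
        for c in ims:
            i=5 if c=='scene' else 7
            for j,l in enumerate(L[c]):
                if (c,j) in skip: continue
                a,b=[proj(cals[c],seg(p,l,t))+p[i:i+2] for t in(0,1)];d=(b-a)/np.linalg.norm(b-a);nn=np.array([-d[1],d[0]])
                for t in ts:
                    q=proj(cals[c],seg(p,l,t))+p[i:i+2];m=(q+n[:,None]*nn).astype(np.float32)
                    v=cv2.remap(g[c],m[:,:1].copy(),m[:,1:].copy(),cv2.INTER_LINEAR).ravel()
                    if l[3]=='e':
                        gr=np.abs(np.gradient(v));k=gr.argmax()
                        if gr[k]<1.5: continue
                        off=n[k]
                    else:
                        dk=np.clip(np.percentile(v,60)-v,0,None)
                        if dk.max()<15: continue
                        off=(dk*n).sum()/dk.sum()
                    obs.append((c,j,l,t,nn,float((q+off*nn)@nn)))
        def f(x):
            o=[ (proj(cals[c],seg(x,l,t))+x[(5 if c=='scene' else 7):][:2])@nn-m for c,j,l,t,nn,m in obs]
            return np.array(o+list((np.array(x[5:9]))*3))
        p=least_squares(f,p,loss='soft_l1',f_scale=.7).x
    rr=f(p);st={}
    for o,e in zip(obs,rr): st.setdefault((o[0],o[1],o[2][0]),[]).append(e)
    return p,{k:(len(v),round(float(np.median(v)),2),round(float(np.median(np.abs(v))),2)) for k,v in st.items()}
E
python3 - <<'E'
from meas import *
p0=fit(B+S+C)[0]
i0={c:cv2.imread(f'pics/{f}.png')[:,:,::-1].copy() for c,f in(('scene','s0'),('side','d0'))}
p,st=measure(i0,p0);print(p.round(3),st)
ims={c:snap(c,f'{c}_m1.png') for c in('scene','side')}
q=p.copy();q[3]=1.163
q,st=measure(ims,q,W=10);print(q.round(3),st)
E
```

```text
[ 5.61525e+02  1.97191e+02  8.10000e-02  1.87100e+00  8.76000e-01
 -7.70000e-02 -7.14000e-01  7.40000e-02 -8.60000e-02] {('scene', 0, 'b'): (40, 0.26, 0.26), ('scene', 1, 'b'): (40, 0.0, 0.24), ('scene', 2, 'c'): (40, 0.1, 0.33), ('scene', 3, 'c'): (40, -0.42, 0.42), ('scene', 4, 'f'): (40, -0.08, 0.17), ('side', 0, 'b'): (40, -0.21, 0.22), ('side', 1, 'b'): (40, -1.75, 1.75), ('side', 2, 'b'): (17, 1.76, 1.76), ('side', 3, 'c'): (40, 0.02, 0.24), ('side', 4, 'f'): (40, 0.03, 0.21), ('side', 5, 's'): (36, 0.29, 0.39)}
[ 5.60445e+02  1.98900e+02  9.20000e-02  1.21200e+00  8.44000e-01
 -7.80000e-02 -9.23000e-01  1.08000e-01 -6.82000e-01] {('scene', 0, 'b'): (40, 1.4, 1.4), ('scene', 1, 'b'): (40, -0.71, 0.71), ('scene', 2, 'c'): (40, 0.45, 0.45), ('scene', 3, 'c'): (40, -0.76, 0.76), ('scene', 4, 'f'): (36, 0.06, 0.31), ('side', 0, 'b'): (40, -0.97, 1.22), ('side', 1, 'b'): (38, -1.69, 1.81), ('side', 2, 'b'): (18, 1.93, 1.93), ('side', 3, 'c'): (40, 0.24, 0.24), ('side', 4, 'f'): (37, -0.2, 0.22), ('side', 5, 's'): (33, 0.0, 0.04)}
```

Run:
```python
from meas import *
p0=fit(B+S+C)[0]
rd=lambda a,b:{'scene':cv2.imread(f'pics/{a}.png')[:,:,::-1].copy(),'side':cv2.imread(f'pics/{b}.png')[:,:,::-1].copy()}
sk=[('side',1),('side',2)]
for nm,ims,t,s in [('0',rd('s0','d0'),1.86,sk),('0b',rd('s0','d0'),1.86,sk+[('scene',1)]),('m1',rd('scene_m1','side_m1'),1.19,sk),('m1b',rd('scene_m1','side_m1'),1.19,sk+[('scene',0)])]:
    q=p0.copy();q[3]=t;q,st=measure(ims,q,W=7,skip=s);print(nm,q.round(3),[(k[0][:2],k[1],v[1],v[2]) for k,v in st.items()])
```

```text
0 [ 5.61205e+02  1.97624e+02  8.00000e-02  1.86600e+00  8.74000e-01
  2.00000e-03 -6.44000e-01  9.40000e-02  3.70000e-02] [('sc', 0, 0.49, 0.49), ('sc', 1, -0.02, 0.24), ('sc', 2, 0.22, 0.26), ('sc', 3, -0.5, 0.5), ('sc', 4, -0.24, 0.24), ('si', 0, -0.2, 0.2), ('si', 3, 0.05, 0.17), ('si', 4, -0.02, 0.23), ('si', 5, 0.27, 0.38)]
0b [ 5.61166e+02  1.97847e+02  8.10000e-02  1.86500e+00  8.73000e-01
  1.30000e-02 -6.57000e-01  1.33000e-01  3.20000e-02] [('sc', 0, 0.53, 0.53), ('sc', 2, 0.25, 0.25), ('sc', 3, -0.71, 0.71), ('sc', 4, -0.27, 0.27), ('si', 0, -0.25, 0.25), ('si', 3, 0.03, 0.22), ('si', 4, -0.01, 0.22), ('si', 5, 0.17, 0.37)]
m1 [ 5.59658e+02  1.98765e+02  9.30000e-02  1.21500e+00  8.48000e-01
 -2.30000e-02 -6.32000e-01  1.03000e-01 -2.47000e-01] [('sc', 0, 1.27, 1.27), ('sc', 1, -0.72, 0.72), ('sc', 2, 0.56, 0.56), ('sc', 3, -0.73, 0.73), ('sc', 4, 0.01, 0.24), ('si', 0, -0.56, 1.04), ('si', 3, -0.0, 0.25), ('si', 4, 0.23, 0.27), ('si', 5, 0.04, 0.08)]
m1b [ 5.60239e+02  1.98429e+02  9.20000e-02  1.21900e+00  8.53000e-01
 -8.10000e-02 -2.79000e-01 -2.00000e-03 -1.09000e-01] [('sc', 1, -0.13, 0.26), ('sc', 2, 0.55, 0.55), ('sc', 3, -0.72, 0.72), ('sc', 4, 0.25, 0.26), ('si', 0, -0.58, 0.84), ('si', 3, -0.03, 0.21), ('si', 4, -0.01, 0.23), ('si', 5, 0.04, 0.12)]
```

Request:
step_arm([
  [[0,0,0],[0,0.05,0.01],-1],
  [[0,0,0],[0,0.1,0.02],-1],
  [[0,0,0],[0,0.15,0.03],-1],
  [[0,0,0],[0,0.19,0.04],-1],
  [[0,0,0],[0,0.215,0.045],-1],
  [[0,0,0],[0,0.215,0.045],-1],
  [[0,0,0],[0,0.215,0.045],-1],
])

```text
clock: 12.7
eef_pos: [558.2, 216.5, 232.6]
tcp_rot: [3.141, 0.0, 0.07]
contact_force: [0.3, 0.8, -0.1]
opening: -0.001
grasp_force: 0.0
```

Run:
```python
from meas import *
s=telemetry.sense();print(s['clock'],s['eef_pos'],s['contact_force'])
p0=fit(B+S+C)[0];p0[:3]=[560.7,198.2,.086];p0[4]=.865
ims={c:snap(c,f'{c}_m2.png') for c in('scene','side')}
for sk in([('side',1),('side',2)],[('side',1),('side',2),('scene',0)]):
    q=p0.copy();q[3]=.93;q,st=measure(ims,q,W=7,skip=sk);print(q.round(3),[(k[0][:2],k[1],v[1],v[2]) for k,v in st.items()])
```

```text
12.7 [558.19331499 216.48484525 232.56850004] [ 0.30009073  0.79302825 -0.12502493]
[ 5.571470e+02  1.995440e+02  1.060000e-01  9.600000e-01 -2.958545e+03
 -3.600000e-02  1.300000e-01 -1.210000e-01 -9.100000e-02] [('sc', 0, 0.89, 1.0), ('sc', 1, -0.98, 0.98), ('sc', 2, 0.76, 0.76), ('sc', 3, -0.27, 0.52), ('sc', 4, 0.51, 0.72), ('si', 0, -0.99, 1.37), ('si', 3, 0.03, 0.22), ('si', 4, 0.01, 0.49), ('si', 5, 1.96, 1.96)]
[ 5.58327e+02  1.99242e+02  1.01000e-01  9.65000e-01 -5.91995e+02
 -6.90000e-02  4.46000e-01 -1.86000e-01  2.07000e-01] [('sc', 1, -0.24, 0.5), ('sc', 2, 0.97, 0.97), ('sc', 3, -0.32, 0.56), ('sc', 4, 0.52, 0.53), ('si', 0, -0.53, 1.04), ('si', 3, 0.15, 0.33), ('si', 4, 0.04, 0.26), ('si', 5, -0.31, 0.39)]
```

Request:
step_arm([
  [[0,0,0],[0,-0.05,-0.03],-1],
  [[0,0,0],[0,-0.1,-0.2],-1],
  [[0,0,0],[0,-0.1,-0.4],-1],
  [[0,0,0],[0,-0.1,-0.6],-1],
  [[0,0,0],[0,-0.1,-0.7],-1],
  [[0,0,0],[0,-0.1,-0.7],-1],
  [[0,0,0],[0,-0.1,-0.7],-1],
])

```text
clock: 13.5
eef_pos: [556.6, 237.5, 372.8]
tcp_rot: [-3.141, -0.0, 0.07]
contact_force: [1.2, -1.1, -1.2]
opening: -0.004
grasp_force: 0.0
```

Run:
```python
from meas import *
s=telemetry.sense();print(s['clock'],s['eef_pos'],s['tcp_rot'])
cal=imaging.calibration('wrist');np.save('wc.npy',np.array(cal['cam_to_world']))
w=snap('wrist','w_m3.png');a=snap('scene','scene_m3.png');b=snap('side','side_m3.png')
for c in('wrist','scene','side'):
    for n in('setting_tip','cover_edge','hinge'): print(c,n,[(np.round(d['xy'],1).tolist(),round(d['conf'],2)) for d in imaging.mark_of(c,n)[:2]])
gm=lambda im:(255*(im/255.)**.5).astype(np.uint8)
A=cv2.resize(gm(w),(512,384));Bq=cv2.resize(gm(a)[80:224,300:444],(288,288),interpolation=cv2.INTER_CUBIC)
cv=np.zeros((600,800,3),np.uint8);cv[:384,:512]=A;cv[:288,512:]=Bq
Cq=cv2.resize(gm(b)[80:224,120:264],(288,288),interpolation=cv2.INTER_CUBIC);cv[300:588,512:]=Cq
cv2.imwrite('pics/comp.png',cv[:,:,::-1])
```

```text
13.5 [556.63273154 237.46244867 372.77299386] [-3.14140965e+00 -4.70794697e-04  7.03369178e-02]
wrist setting_tip [([310.8, 73.2], 0.72)]
wrist cover_edge [([320.4, 192.5], 0.63), ([500.6, 169.2], 0.39)]
wrist hinge [([217.1, 162.5], 0.85)]
scene setting_tip [([376.4, 156.0], 0.77), ([342.3, 110.5], 0.17)]
scene cover_edge [([340.7, 108.2], 0.98)]
scene hinge [([368.9, 159.1], 0.64)]
side setting_tip []
side cover_edge [([189.1, 117.8], 0.88)]
side hinge [([162.5, 160.3], 0.6)]
```

View pics/comp.png

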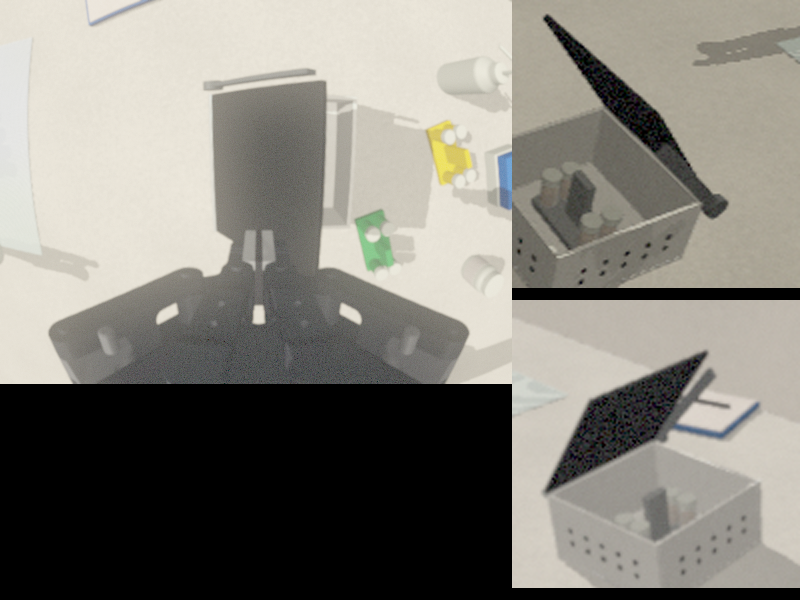

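The wrist view shows the arm from its hub (206,86) to its tip (315,71), with the cover beside it from the hinge (215,96) to the free corner (326,82). In scene and side the cover stands nearly parallel to the arm. I'll compute both angles from the wrist view, anchored on the box's outer rim near column 355.

```bash
cat > wm.py <<'E'
from fit import *
from scipy.optimize import brentq
def wproj(cal,p):
    T=np.array(cal['cam_to_world']);q=T[:3,:3].T@(np.asarray(p,float)-T[:3,3]);x,y,z=q[0],-q[1],-q[2]
    h=np.hypot(x,y);t=np.arctan2(h,z);return np.array([cal['cx']+cal['fx']*t*x/h,cal['cy']+cal['fy']*t*y/h])
def edges(g,row,lo,hi):
    v=cv2.GaussianBlur(g,(0,0),.8)[row,lo:hi];d=np.gradient(v);return lo,d
E
python3 - <<'E'
from wm import *
g=cv2.cvtColor(cv2.imread('pics/w_m3.png'),cv2.COLOR_BGR2GRAY).astype(np.float32)
gb=cv2.GaussianBlur(g,(0,0),.8)
for r_ in(100,120,140,160,180,200): 
    d=np.gradient(gb[r_]);print(r_,'hinge',200+d[200:230].argmin(),'free',310+d[310:340].argmax(),'rim',[(c,round(float(d[c]),1)) for c in range(335,372) if abs(d[c])>5])
for r_ in range(66,94,2): print(r_,gb[r_,200:220:2].astype(int),gb[r_,304:330:2].astype(int))
E
```

```text
100 hinge 211 free 326 rim [(352, 8.5), (353, 9.7), (354, 7.8), (355, 7.5), (356, 8.9), (357, 7.9)]
120 hinge 212 free 326 rim [(335, -12.9), (336, -19.8), (337, -17.8), (338, -9.5), (351, 12.7), (352, 18.8), (353, 16.0), (354, 6.3)]
140 hinge 212 free 326 rim [(335, -16.3), (336, -19.8), (337, -13.9), (338, -5.3), (350, 9.3), (351, 17.1), (352, 18.3), (353, 10.9)]
160 hinge 213 free 325 rim [(335, -19.6), (336, -16.2), (337, -7.2), (349, 9.4), (350, 17.5), (351, 18.4), (352, 11.3)]
180 hinge 214 free 324 rim [(335, -16.1), (336, -7.9), (348, 7.9), (349, 15.9), (350, 17.7), (351, 11.0)]
200 hinge 215 free 323 rim [(335, -6.4), (347, 12.8), (348, 19.9), (349, 16.6), (350, 6.0)]
66 [201 200 199 200 200 200 201 201 200 199] [196 196 197 200 200 201 201 201 203 202 201 200 200]
68 [199 199 200 201 203 202 202 200 200 201] [153 147 149 163 176 185 195 199 202 202 202 202 203]
70 [198 200 202 203 205 203 200 200 201 201] [118 110  97  99 107 129 177 202 203 202 202 203 202]
72 [197 201 203 202 201 203 200 199 199 200] [107 100  89  87  88 103 168 202 203 202 202 201 201]
74 [198 202 205 20
[... 271 characters left out ...]
97 202]
80 [201 197 187 181 177 170 164 161 158 158] [185 179 171 165 160 151 141 132 128 131 144 176 201]
82 [202 185 150 139 139 130 124 119 118 120] [108 100  95  90  87  82  77  73  73  75  81 142 197]
84 [204 181 137 130 133 126 119 116 115 113] [ 69  69  70  69  68  68  70  69  70  70  70 133 195]
86 [203 183 136 129 133 125 117 108 100  95] [ 66  67  68  67  68  67  69  68  70  69  70 132 197]
88 [201 183 136 125 126 120 113 107 102 101] [ 66  65  65  65  68  66  68  68  71  69  69 130 196]
90 [200 191 164 153 149 148 148 150 154 158] [ 66  66  64  65  66  67  67  67  69  69  68 126 192]
92 [204 202 200 199 196 195 191 185 180 175] [ 64  65  66  65  66  66  66  66  66  66  69 122 188]
```

Run:
```python
from wm import *
cal=imaging.calibration('wrist');cal['cam_to_world']=np.load('wc.npy')
for pose in([560.,200,.071],[560.7,198.2,.086]):
    W=lambda x,y,z,dy=0:wproj(cal,Rz(pose[2])@np.array([x,y+dy,z],float)+[pose[0],pose[1],0])
    print(pose,'rim in',[W(x,-94,100).round(1) for x in(94,60,0,-60)],'floor',W(60,-94,6).round(1),'outer',W(60,-100,100).round(1),'hub',W(112,100,100).round(1))
    # pose corrections: col of inner rim at row 120/200 -> 352.2/348.2 ; solve box y shift and yaw
    def colrow(x0,y,z,row,d,yaw):
        f=lambda x:wproj(cal,Rz(yaw)@np.array([x,y,z],float)+[pose[0],pose[1]+d,0])[1]-row
        x=brentq(f,-150,150);return wproj(cal,Rz(yaw)@np.array([x,y,z],float)+[pose[0],pose[1]+d,0])[0],x
    fr=lambda v:[colrow(0,-94,100,120,v[0],v[1])[0]-352.2,colrow(0,-94,100,200,v[0],v[1])[0]-348.2]
    d,yaw=least_squares(fr,[0,.075]).x
    W=lambda x,y,z:wproj(cal,Rz(yaw)@np.array([x,y,z],float)+[pose[0],pose[1]+d,0])
    cov=lambda t,row:colrow(0,100-200*np.cos(t)-4*np.sin(t),100+200*np.sin(t)-4*np.cos(t),row,d,yaw)[0]
    covu=lambda t,row:colrow(0,100-200*np.cos(t)+4*np.sin(t),100+200*np.sin(t)+4*np.cos(t),row,d,yaw)[0]
    tc=[brentq(lambda t:max(cov(t,r_),covu(t,r_))-c,.6,1.3) for r_,c in((100,326.2),(140,325.6),(180,324.2))]
    tip=lambda t:max(W(112,100-170*np.cos(t)-s*8*np.sin(t),100+170*np.sin(t)-s*8*np.cos(t))[0] for s in(-1,0,1))
    ts=brentq(lambda t:tip(t)-315.2,.5,1.3)
    print('d,yaw',d,yaw,'tc',np.round(tc,3),'ts',round(ts,3),'hub',W(112,100,100),'tiprow',W(112,100-170*np.cos(ts),100+170*np.sin(ts)),'corner',W(100,100-200*np.cos(tc[0]),100+200*np.sin(tc[0])))
```

```text
[560.0, 200, 0.071] rim in [array([350.3,  98.4]), array([349.8, 121.9]), array([348. , 163.1]), array([345.3, 202.7])] floor [333.7 120.6] outer [353.8 122.1] hub [212.5  83.3]
d,yaw -3.94520355423792 0.07756746144357601 tc [0.96 0.96 0.96] ts 0.873 hub [214.76109504  83.91366819] tiprow [309.90896602  68.71716923] corner [323.03034179  76.70744138]
[560.7, 198.2, 0.086] rim in [array([350.6,  97.1]), array([350.5, 120.6]), array([349.3, 161.8]), array([347.1, 201.4])] floor [334.3 119.5] outer [354.4 120.7] hub [212.6  84. ]
d,yaw -2.090797171606078 0.07756746144357694 tc [0.96 0.96 0.96] ts 0.873 hub [214.75671653  83.42088731] tiprow [309.90948227  68.01269783] corner [323.0247612  75.9054524]
```

Wrist fit: setting arm 0.873 (the first pair of views gave 0.874), cover 0.960. So I push the cover about 0.087 rad further.

Request:
step_arm([
  [[0,0,0],[0,0,0.2],-1],
  [[0,0,0],[0,0,0.4],-1],
  [[0,0,0],[0,0,0.6],-1],
  [[0,0,0],[0,0.02,0.7],-1],
  [[0,0,0],[0,0.08,0.72],-1],
  [[0,0,0],[0,0.12,0.728],-1],
  [[0,0,0],[0,0.145,0.73],-1],
  [[0,0,0],[0,0.16,0.731],-1],
])

```text
clock: 14.9
eef_pos: [560.1, 204.8, 228.2]
tcp_rot: [-3.14, -0.003, 0.069]
contact_force: [-0.6, 3.6, 1.1]
opening: 0.001
grasp_force: 1.1
```

Request:
step_arm([
  [[0,0,0],[0,0,0],-1],
  [[0,0,0],[0,0,0],-1],
  [[0,0,0],[0,-0.05,-0.03],-1],
  [[0,0,0],[0,-0.16,-0.2],-1],
  [[0,0,0],[0,-0.16,-0.4],-1],
  [[0,0,0],[0,-0.16,-0.6],-1],
  [[0,0,0],[0,-0.16,-0.73],-1],
  [[0,0,0],[0,-0.16,-0.73],-1],
])

```text
clock: 15.7
eef_pos: [558.1, 238.3, 377.5]
tcp_rot: [-3.139, -0.007, 0.07]
contact_force: [-0.5, 0.2, 0.6]
opening: 0.001
grasp_force: 0.0
```

```bash
cat > wq.py <<'E'
from wm import *
import sys
cal=imaging.calibration('wrist');w=snap('wrist',sys.argv[1]);s=telemetry.sense();print(s['clock'],s['eef_pos'])
gb=cv2.GaussianBlur(cv2.cvtColor(w,cv2.COLOR_RGB2GRAY).astype(np.float32),(0,0),.8)
def sub(row,lo,hi):
    d=np.gradient(gb[row])[lo:hi];k=int(d.argmax());i=np.arange(max(0,k-2),min(len(d),k+3));return lo+(d[i]*i).sum()/d[i].sum()
free={r_:sub(r_,305,346) for r_ in(100,130,160,190)};rim={r_:sub(r_,342,364) for r_ in(130,160,200)}
tiprows=range(62,82);tip=[(r_,sub(r_,300,325),gb[r_,300:325].min()) for r_ in tiprows];tr=min(tip,key=lambda x:gb[x[0],309])
print('free',free,'rim',rim,'tip',tr)
x0,y0=559.5,197.
def col(y,z,row,d,yaw):
    P=lambda x:wproj(cal,Rz(yaw)@np.array([x,y,z],float)+[x0,y0+d,0]);return P(brentq(lambda x:P(x)[1]-row,-150,150))[0]
d,yaw=least_squares(lambda v:[col(-94,100,r_,*v)-c for r_,c in rim.items()],[0,.0776]).x
if len(sys.argv)>2: yaw=.0776
e=lambda t,s,R,h:(100-R*np.cos(t)-s*h*np.sin(t),100+R*np.sin(t)-s*h*np.cos(t))
tc=[brentq(lambda t:max(col(*e(t,s,200,4),r_,d,yaw) for s in(-1,1))-c,.6,1.3) for r_,c in free.items()]
tipc=lambda t:max(wproj(cal,Rz(yaw)@np.array([112,*e(t,s,170,8)])+[x0,y0+d,0])[0] for s in(-1,1))
print('d,yaw',d,yaw,'tc',np.round(tc,3),'ts',round(brentq(lambda t:tipc(t)-tr[1],.5,1.3),3))
E
python3 wq.py w_m4.png
```

```text
15.75 [557.35465744 237.88690717 374.90806449]
free {100: np.float64(335.12837534834915), 130: np.float64(334.2772960447989), 160: np.float64(333.3818767775313), 190: np.float64(331.78607762869706)} rim {130: np.float64(351.6157333577819), 160: np.float64(350.3692824695796), 200: np.float64(348.07416539595613)} tip (76, np.float64(315.3034585758324), np.float32(87.910545))
d,yaw -0.7527703369322191 0.078589077420889 tc [0.891 0.895 0.895 0.897] ts 0.869
```

Request:
step_arm([
  [[0,0,0],[0,0,0.2],-1],
  [[0,0,0],[0,0,0.4],-1],
  [[0,0,0],[0,0,0.6],-1],
  [[0,0,0],[0,0.05,0.71],-1],
  [[0,0,0],[0,0.12,0.738],-1],
  [[0,0,0],[0,0.15,0.74],-1],
  [[0,0,0],[0,0.165,0.741],-1],
  [[0,0,0],[0,0.176,0.741],-1],
])

```text
clock: 16.55
eef_pos: [560.2, 202.1, 225.9]
tcp_rot: [-3.14, -0.002, 0.069]
contact_force: [0.6, 2.5, 1.0]
opening: 0.003
grasp_force: 1.1
```

Request:
step_arm([
  [[0,0,0],[0,0,0],-1],
  [[0,0,0],[0,0,0],-1],
  [[0,0,0],[0,-0.05,-0.03],-1],
  [[0,0,0],[0,-0.176,-0.2],-1],
  [[0,0,0],[0,-0.176,-0.4],-1],
  [[0,0,0],[0,-0.176,-0.6],-1],
  [[0,0,0],[0,-0.176,-0.74],-1],
  [[0,0,0],[0,-0.176,-0.74],-1],
])

```text
clock: 17.35
eef_pos: [558.2, 238.3, 377.5]
tcp_rot: [-3.139, -0.007, 0.07]
contact_force: [0.8, 0.2, 0.2]
opening: 0.0
grasp_force: 0.0
```

```bash
python3 wq.py w_m5.png
python3 - <<'E'
from meas import *
p0=fit(B+S+C)[0];p0[:3]=[559.7,198.,.0785];p0[3:5]=.88,.87
ims={c:snap(c,f'{c}_m5.png') for c in('scene','side')}
sk=[('side',1),('side',2),('side',5)]
q,st=measure(ims,p0.copy(),W=5,skip=sk);print(q.round(3),[(k[0][:2],k[1],v[1],v[2]) for k,v in st.items()])
for n in('carrier','tip_box','wash_bottle','jar'): print(n,[(np.round(d['xy']).tolist(),round(d['conf'],2)) for d in imaging.mark_of('side',n)[:3]])
E
```

```text
17.4 [557.3950578  237.84567894 374.79788518]
free {100: np.float64(337.92734201952237), 130: np.float64(337.5839261517933), 160: np.float64(336.75295540357797), 190: np.float64(335.15839301644775)} rim {130: np.float64(351.53296490916773), 160: np.float64(350.5111787007981), 200: np.float64(347.99045630764937)} tip (76, np.float64(315.247793063522), np.float32(87.15991))
d,yaw -0.7873540907028724 0.07805114857496866 tc [0.868 0.868 0.867 0.868] ts 0.869
[ 5.52286000e+02  1.94678000e+02  8.10000000e-02  8.46000000e-01
 -5.01415147e+09  6.93300000e+00 -3.72000000e-01  2.32000000e-01
 -2.94400000e+00] [('sc', 0, 1.28, 1.51), ('sc', 1, -0.49, 0.49), ('sc', 2, -0.37, 0.5), ('sc', 3, -1.51, 1.51), ('sc', 4, -0.74, 0.74), ('si', 0, -1.82, 1.82), ('si', 3, -0.01, 0.24), ('si', 4, 0.46, 0.46)]
carrier [([202.0, 266.0], 0.79), ([296.0, 249.0], 0.78), ([192.0, 199.0], 0.6)]
tip_box [([361.0, 292.0], 0.61)]
wash_bottle [([332.0, 217.0], 0.95)]
jar []
```

Cover 0.868 rad against setting arm 0.869 rad, with the gripper clear and the bystanders in place. Handing in.

```bash
python3 -c "from rig import r;print(r.sign_off())"
```

```text
the job is handed in; nothing more can be done
None
```

I handed the job in: the grey carrier stands upright on the box floor, and the cover is folded to about 0.868 rad against 0.869 rad measured for the setting arm. That comparison comes from the wrist camera only, because a last cross-check with the other two cameras did not settle. The cover never went shut and the setting arm and bystanders were left alone, though the last detector check did not report the jar.

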